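# Make up the weighing kit and the viscosity kit

### The job

Make up two kits from the stock standing on the lab bench. In the long three-compartment tray put the brass weight in the middle compartment, with the white jar on one side of it and the short amber bottle on the other; in the short two-compartment tray put the tall amber bottle in one compartment and the disc spindle in the other. Stand every piece upright on its compartment's floor, setting it down rather than dropping it or tipping it over, and leave the beaker, the wash bottle and the big bottle where they are.

Things in the scene. Friction and masses are not known exactly. Their poses are not given: they have to be found in the camera images.
- long_tray: White plastic tray with three square compartments in one row, fixed to the bench. 256 mm long (its y axis) by 88 mm wide (its x axis). Origin: centre of its underside. Floor 3 mm thick; outer walls and dividers 4 mm thick, their tops 12 mm above the bench. Each compartment is 80 x 80 mm inside; the centres lie at y = -84, 0 and +84 mm, x = 0 in the tray's frame.
- short_tray: White plastic tray like the long one but with two compartments, fixed to the bench. 172 mm long (its y axis) by 88 mm wide (its x axis). Origin: centre of its underside. Floor 3 mm thick, walls and divider 4 mm thick, tops 12 mm above the bench. Compartments 80 x 80 mm inside, centres at y = -42 and +42 mm, x = 0 in the tray's frame.
- tall_bottle: Tall slim amber bottle with a black screw cap, standing upright, about 130 g. Origin: centre of its underside, z up. Round body 40 mm diameter up to 65 mm high, cap 32 mm diameter, 90 mm high in all.
- short_bottle: Short stout amber bottle with a black screw cap, standing upright, about 150 g. Origin: centre of its underside, z up. Round body 50 mm diameter up to 42 mm high, cap 36 mm diameter, 66 mm high in all.
- jar: Squat white porcelain jar with a closed lid, standing upright, about 160 g. Origin: centre of its underside, z up. Round, 58 mm diameter up to 34 mm, lid 62 mm diameter from 34 to 46 mm, 46 mm high in all.
- weight: Brass balance weight with a knob on top, standing upright, about 500 g. Origin: centre of its underside, z up. Round body 42 mm diameter up to 45 mm high, neck 20 mm, knob 28 mm diameter from 57 to 66 mm high.
- spindle: Steel disc spindle of a viscometer, standing on its disc with the shaft upright, about 80 g. Origin: centre of the disc's underside, z up along the shaft. Disc 44 mm diameter and 6 mm thick, shaft 10 mm diameter, coupling 18 mm diameter from 68 to 86 mm high (the top).
- beaker: Empty open glass beaker, 52 mm diameter and 70 mm high, standing between the trays. Not part of the kits; leave it. Origin: centre of its underside.
- wash_bottle: White plastic wash bottle with a bent spout, 58 mm diameter, 180 mm high, standing at one side of the stock and trays. Not part of the kits; leave it. Origin: centre of its underside.
- big_bottle: Large clear glass bottle with a blue cap, 68 mm diameter, 140 mm high, standing at one side of the stock and trays. Not part of the kits; leave it. Origin: centre of its underside.

How it is judged:
By the outcome, as a careful person would: the job done as asked, in the order asked, and still so for the second after the job is handed in, with the robot touching nothing.
It also fails if it takes over 120 s, if anything falls off the work surface, if the arm or the gripper's body presses on something with over 40 N, if the wrist force passes 120 N, or if a joint passes its speed limit or range.

### The arm

A 6-joint arm with a two-finger parallel gripper is mounted at the origin on the work surface. World frame = base frame: x ahead of the robot, y to its left, z up, the work surface at z = 0. Lengths are in m, angles in rad, forces in N, time in s.
With the tool pointing down it reaches from about 0.25 to 0.775 m from the base axis. Payload 4 kg.
Tool frame: the origin (TCP) lies at the very end of the fingers, on their centre line; the grasp point (between the pads) lies 19 mm behind it; z points along the fingers, y is the direction in which the jaws open and shut (so a half turn about z gives the same grasp; the last joint's range is limited). The gripper opens to 94 mm and grips with 3 to 60 N. Pads are 16 mm wide; open, the fingers measure 119 mm over their backs; the gripper's body (75 mm by 177 mm) begins 78 mm behind the grasp point.
Start: joints at [1.136, 0.087, 1.371, -0, 1.684, -0.103], TCP at [0.179, 0.52, 0.206] pointing down, gripper open.
Joint ranges: [-3.1, 3.1], [-0.76, 2.03], [0.27, 2.55], [-1.08, 4.22], [0.17, 2.65], [-2.57, 2.57]. Speed limits (rad/s): [2.79, 2.79, 3.14, 3.14, 3.14, 3.14].

### API

Orientations are given as [roll, pitch, yaw] about the fixed x, y, z axes, in that order (R = Rz(yaw) Ry(pitch) Rx(roll)).
In Python, from bench import robot, snapshot, models gives the robot as it stands.
- The arm moves only by the tool arm_command, never from a script. Its argument "commands" is text: rows parted by semicolons, each of 7 numbers parted by spaces: the shift along the tool's x, y, z in mm, then the turn, a rotation vector about the tool's x, y, z in degrees, then the opening, from 0 (shut) to 1 (fully open). In form: tx ty tz rx ry rz hand; .... A call has 1 to 12 rows; each row shifts and turns the pose as measured when the row begins, along the tool's axes as they then stand; what a row does not reach is not made up. A row lasts 1/8 s, in which the tool goes at most 62.5 mm and 10.7 degrees, less where a joint would pass 70% of its speed; a pose out of reach is approached as far as the arm can. A call is refused whole if a number of a shift passes 62.5 or a number of a turn 10.7, either way. A call with a gripper value outside its range is refused whole. The fingers move at their own pace and stop on an object; the grip force is fixed at half the most. Time passes only in rows, so rows that do not move let the fingers close. It gives the time, the measured TCP pose, the force and the opening at its end, in the units of the state.
- robot.get_obs(): the state, without advancing time (a new reading comes with each control period).
- snapshot(name): name is "side" or "top"; returns a dict with "img" (400x640x3 uint8, blue, green, red), "camera_matrix" (3x3 intrinsics, pixels), "origin" and "rotation" of the camera in the world. Camera axes: x right, y down, z forward; pixel columns grow to the right and rows downward; lengths in m; the calibration is good to about 2 mm. A picture is of the moment at which its call begins. There is no depth.
- robot.close_job(): hands the job in, once; it reports no verdict.
Trained networks look in a picture, given as the dict that the camera call returned (one of the last four; its "shot" number tells which), for a name from the list of things; names that differ only in an ending like _2 or _b are one class to them, and where a whole thing is asked for, a point or a joint stands for the part that bears it (a point fixed in the world has none). Each returns a list of dicts, best first, with "conf" (0 to 1); they miss things now and then, are a little off and sometimes report something else, mostly with a low value. They report only what shows in the picture. A call takes as long as a camera call.
- models.spot_in(query, picture): "bbox" ([left, top, width, height] as shares, 0 to 1, of the picture: columns of its width, rows of its height, round what is visible of it).
- models.tip_of(query, picture): "centre" ([column, row] as shares, 0 to 1, of the picture: columns of its width, rows of its height: a listed point, or the origin of a listed thing).
The state is a dict: "time": time; "joint_positions": joint angles; "qvel": joint speeds; "joint_torque": joint torques, N m; "tool_pos": TCP position; "ee_rot": TCP orientation; "wrist_force": force on the tool from outside, world axes, zero at the start; "wrist_torque": the same for the moment, N m; "width": finger opening in m.
Only numpy, scipy, OpenCV 4.12 (cv2) and the standard library are available. Lean on these libraries where they do the work, as an engineer would, in place of code of your own. Each camera call takes 0.05 s, during which the arm holds its last target. There are 200 camera calls.

## Working session

There is one attempt and no reset: what is moved stays moved. The work goes in short steps, Python scripts to look and compute and a tool call to move; the robot and the scene stay as the last step left them, time stands still between calls to the robot, and variables do not carry over. Pictures are saved under pics/ and viewed, about 12 in all and at most 16, crops included, and the job is handed in when it is done.

Besides the shell and the picture viewer there is one more tool, called after "Call:" as a command line: name --argument value ..., lists and objects as JSON in quotes. arm_command: Moves the arm, as the interface text tells. Its arguments: {"type":"object","properties":{"commands":{"type":"string"}},"required":["commands"]}

```bash
mkdir -p pics; ls; cat > h.py <<'E'
import numpy as np, cv2
from bench import robot, snapshot, models
def ray(p,uv):
    K=p["camera_matrix"];R=np.array(p["rotation"]);d=R@np.linalg.inv(K)@np.array([uv[0],uv[1],1.]);return np.array(p["origin"]),d
def atz(p,uv,z):
    o,d=ray(p,uv);return o+d*(z-o[2])/d[2]
def px(c): return (c[0]*640,c[1]*400)
E
python3 - <<'E'
from h import *
o=robot.get_obs();print(o["tool_pos"],o["ee_rot"],o["width"],o["time"])
N="long_tray short_tray tall_bottle short_bottle jar weight spindle beaker wash_bottle big_bottle".split()
for c in("top","side"):
    p=snapshot(c);cv2.imwrite(f"pics/{c}0.png",p["img"]);print(c,np.round(p["origin"],3),np.round(p["rotation"],2).tolist())
    for n in N:
        t=[(np.round(px(d["centre"]),0).tolist(),round(d["conf"],2),np.round(atz(p,px(d["centre"]),0)[:2],3).tolist()) for d in models.tip_of(n,p)[:2]]
        b=[(np.round(np.array(d["bbox"])*[640,400,640,400]).tolist(),round(d["conf"],2)) for d in models.spot_in(n,p)[:2]]
        print(n,t,b)
E
```

```text
pics
[0.17894274 0.51950003 0.20433912] [-3.13945967e+00 -2.09452809e-04  2.80981237e+00] 0.09392998091859564 0.0
top [ 0.361 -0.017  1.448] [-3.0, 0.0, -1.55]Traceback (most recent call last):
  File "<stdin>", line 7, in <module>
  File "h.py", line 6, in atz
    o,d=ray(p,uv);return o+d*(z-o[2])/d[2]
                                      ~^^^
IndexError: invalid index to scalar variable.
```

```bash
sed -i 's/^from bench/from scipy.spatial.transform import Rotation\nfrom bench/; s/R=np.array(p\["rotation"\])/R=Rotation.from_euler("xyz",p["rotation"]).as_matrix()/' h.py
python3 - <<'E'
from h import *
N="long_tray short_tray tall_bottle short_bottle jar weight spindle beaker wash_bottle big_bottle".split()
for c in("top","side"):
    p=snapshot(c);cv2.imwrite(f"pics/{c}0.png",p["img"]);print(c,np.round(p["origin"],3),np.round(p["rotation"],2).tolist())
    for n in N:
        t=[(np.round(px(d["centre"]),0).tolist(),round(d["conf"],2),np.round(atz(p,px(d["centre"]),0)[:2],3).tolist()) for d in models.tip_of(n,p)[:2]]
        b=[(np.round(np.array(d["bbox"])*[640,400,640,400]).tolist(),round(d["conf"],2)) for d in models.spot_in(n,p)[:2]]
        print(n,t,b)
E
```

```text
top [ 0.361 -0.017  1.448] [-3.0, 0.0, -1.55]
long_tray [([250.0, 252.0], 0.64, [0.434, 0.22])] [([208.0, 232.0, 84.0, 36.0], 0.93)]
short_tray [([388.0, 245.0], 0.91, [0.463, -0.203])] [([363.0, 226.0, 60.0, 34.0], 0.95)]
tall_bottle [([362.0, 185.0], 0.73, [0.65, -0.121])] [([358.0, 176.0, 14.0, 18.0], 0.55)]
short_bottle [([237.0, 190.0], 0.49, [0.627, 0.269])] [([225.0, 182.0, 21.0, 17.0], 0.49)]
jar [([317.0, 184.0], 0.68, [0.649, 0.02])] [([309.0, 173.0, 21.0, 20.0], 0.75)]
weight [([417.0, 200.0], 0.68, [0.605, -0.292]), ([236.0, 191.0], 0.2, [0.624, 0.272])] [([413.0, 188.0, 13.0, 14.0], 0.56)]
spindle [([275.0, 181.0], 0.44, [0.658, 0.153])] []
beaker [([322.0, 236.0], 0.54, [0.488, 0.002])] [([313.0, 227.0, 13.0, 15.0], 0.56)]
wash_bottle [([459.0, 209.0], 0.62, [0.579, -0.423])] [([448.0, 191.0, 38.0, 29.0], 0.91)]
big_bottle [([187.0, 207.0], 0.56, [0.57, 0.422])] [([159.0, 189.0, 40.0, 30.0], 0.9), ([270.0, 174.0, 17.0, 13.0], 0.49)]
side [ 0.143 -0.81   0.57 ] [-2.08, -0.0, -0.48]
long_tray [([248.0, 198.0], 0.9, [0.439, 0.211])] [([223.0, 171.0, 51.0, 51.0], 0.79), ([341.0, 189.0, 24.0, 29.0], 0.62)]
short_tray [([329.0, 284.0], 0.85, [0.468, -0.212])] [([288.0, 254.0, 88.0, 65.0], 0.64)]
tall_bottle [([380.0, 238.0], 0.85, [0.655, -0.118])] [([375.0, 203.0, 17.0, 38.0], 0.68)]
short_bottle [([381.0, 239.0], 0.36, [0.652, -0.124])] [([290.0, 158.0, 19.0, 22.0], 0.68)]
jar [([351.0, 212.0], 0.56, [0.657, 0.017]), ([412.0, 281.0], 0.54, [0.622, -0.281])] [([344.0, 193.0, 20.0, 26.0], 0.59)]
weight [([413.0, 279.0], 0.91, [0.629, -0.276])] []
spindle [] [([322.0, 163.0, 17.0, 35.0], 0.49)]
beaker [] [([285.0, 198.0, 21.0, 35.0], 0.6)]
wash_bottle [([445.0, 335.0], 0.89, [0.582, -0.425])] [([428.0, 253.0, 58.0, 95.0], 0.55)]
big_bottle [([264.0, 161.0], 0.69, [0.571, 0.433]), ([380.0, 239.0], 0.45, [0.651, -0.123])] [([252.0, 116.0, 25.0, 47.0], 0.73)]
```

View pics/top0.png

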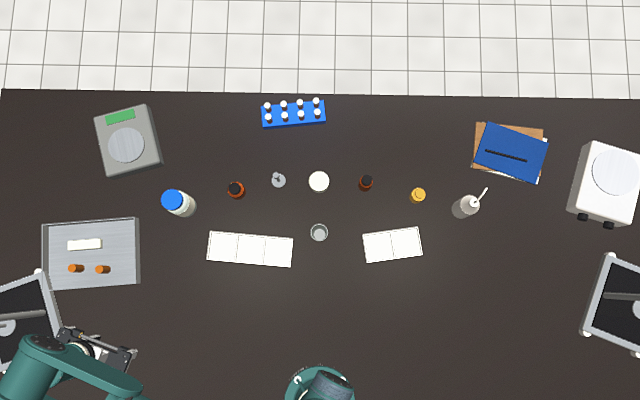

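View pics/side0.png

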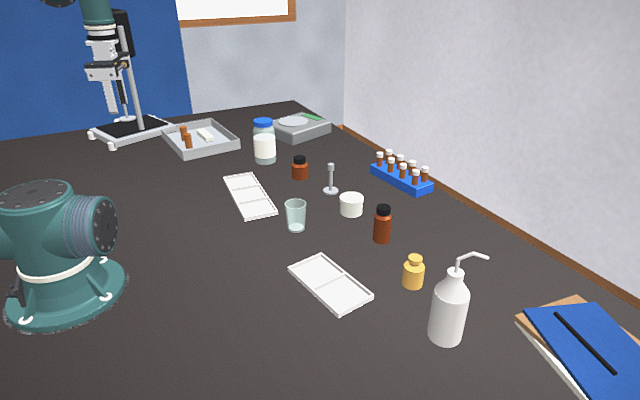

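```bash
cat > m.py <<'E'
from h import *
p=snapshot("top");im=p["img"];s=snapshot("side")
def blob(mask,z,q=p):
    n,l,st,c=cv2.connectedComponentsWithStats(mask.astype(np.uint8));i=1+np.argmax(st[1:,4]);return c[i],st[i,4],atz(q,c[i],z)[:2].round(4)
g=im.astype(int)
white=(g.min(2)>150)
def roi(m,b):
    k=np.zeros_like(m);k[b[1]:b[3],b[0]:b[2]]=m[b[1]:b[3],b[0]:b[2]];return k
for n,b,L in(("long",(195,222,305,275),256),("short",(350,218,435,270),172)):
    m=roi(white,b);ys,xs=np.nonzero(m)
    w=np.array([atz(p,(x,y),.012)[:2] for x,y in zip(xs,ys)],np.float32)
    r=cv2.minAreaRect(w);bx=cv2.boxPoints(r);e=max([bx[1]-bx[0],bx[2]-bx[1]],key=np.linalg.norm)
    print(n,len(xs),np.round(r[0],4),np.round(r[1],3),w.mean(0),"long axis deg",np.degrees(np.arctan2(e[1],e[0])))
print("jar",blob(roi(white,(305,165,335,197)),.046))
print("weight",blob(roi((g[:,:,2]-g[:,:,0]>70),(400,180,430,210)),.04))
a=cv2.resize(im[165:280,160:490],None,fx=2.4,fy=2.4,interpolation=cv2.INTER_CUBIC)
objs=[im[170:205,x:x+40] for x in(218,260,300,348,398)]
b=np.hstack([cv2.resize(o,(160,140),interpolation=cv2.INTER_NEAREST) for o in objs])
so=[s["img"][y-30:y+10,x-20:x+20] for x,y in((300,178),(331,192),(351,212),(382,240),(413,285))]
c=np.hstack([cv2.resize(o,(160,160),interpolation=cv2.INTER_NEAREST) for o in so])
cv2.imwrite("pics/z1.png",np.vstack([b,c]))
E
python3 m.py
```

```text
long 2495 [0.4442 0.2208] [0.257 0.09 ] [0.4439166  0.22071798] long axis deg 85.87905
short 1678 [ 0.4654 -0.2128] [0.089 0.174] [ 0.46506795 -0.21291061] long axis deg -80.834076
jar (array([318.56923077, 180.67076923]), np.int32(325), array([0.6513, 0.014 ]))
weight (array([417.41477273, 194.55681818]), np.int32(176), array([ 0.6149, -0.2864]))
```

View pics/z1.png

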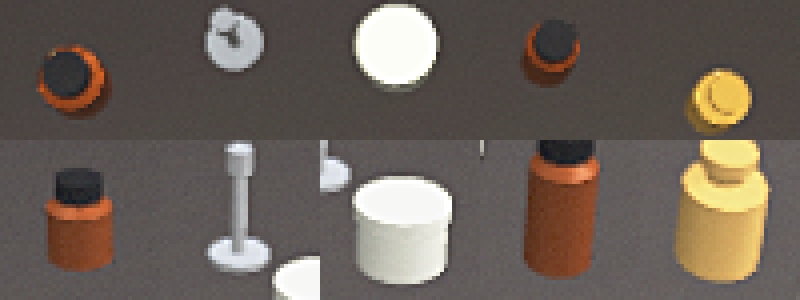

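```bash
python3 - <<'E'
from h import *
p=snapshot("top");s=snapshot("side")
for n,q,u,v,z in [("short",p,234.5,188.2,.066),("spindisc",p,278,179.8,.006),("spintop",p,275.2,174.7,.086),("jar",p,318.6,180.7,.046),("tall",p,366.3,179.8,.09),("wknob",p,419.2,193.2,.066),("wbody",p,417.4,194.4,.045),
 ("short",s,300,156.7,.066),("spindisc",s,330.3,189.2,.006),("jar",s,351,196,.046),("tall",s,381.5,240.5,0),("weight",s,412.5,286.3,0)]:
    print(n,atz(q,(u,v),z)[:2].round(4))
E
```

```text
short [0.6198 0.2639]
spindisc [0.6601 0.1415]
spintop [0.6587 0.1415]
jar [0.6512 0.0139]
tall [ 0.6473 -0.1271]
wknob [ 0.6144 -0.2868]
wbody [ 0.6145 -0.2854]
short [0.6265 0.2689]
spindisc [0.6624 0.1448]
jar [0.6547 0.0192]
tall [ 0.6507 -0.1301]
weight [ 0.6137 -0.2946]
```

```bash
cat > plan.py <<'E'
# plan.py hand x y z yaw n [x y z yaw n ...]: rows in the tool frame, n rows per leg
import sys
from h import *
a=[float(v) for v in sys.argv[1:]];o=robot.get_obs();P=np.array(o["tool_pos"]);R=Rotation.from_euler("xyz",o["ee_rot"])
print("now",P.round(4),np.degrees(o["ee_rot"]).round(1),round(o["width"],4),o["time"],np.round(o["wrist_force"],1))
for k in range(1,len(a),5):
    x,y,z,yaw,n=a[k:k+5];n=int(n);T=np.array([x,y,z]);Rt=Rotation.from_euler("xyz",[180,0,yaw],degrees=True)
    w=(R.inv()*Rt).as_rotvec(degrees=True);P0,R0=P,R;rows=[]
    for i in range(n):
        st=R.inv().apply(P0+(T-P0)*(i+1)/n-P).round(0 if np.linalg.norm(T-P0)/n>.02 and 0 else 4)*1000
        r=(w/n).round(1);rows.append(" ".join(f"{v+0:g}" for v in [*st.round(1),*r,a[0]]))
        P=P+R.apply(st/1000);R=R*Rotation.from_rotvec(r,degrees=True)
    print("; ".join(rows))
E
python3 plan.py 1 0.614 -0.287 0.2 85.9 20
```

```text
now [0.1792 0.52   0.2055] [180.  -0. 161.] 0.094 2.4 [ 0.2 -0.3  0.1]
-33.7 -31.1 0.3 0 0 3.8 1; -35.7 -28.7 0.2 0 0 3.8 1; -37.5 -26.4 0.3 0 0 3.8 1; -39.2 -23.8 0.3 0 0 3.8 1; -40.6 -21.1 0.3 0 0 3.8 1; -42 -18.4 0.2 0 0 3.8 1; -43.1 -15.6 0.3 0 0 3.8 1; -44.1 -12.7 0.3 0 0 3.8 1; -44.8 -9.7 0.3 0 0 3.8 1; -45.3 -6.8 0.2 0 0 3.8 1; -45.7 -3.7 0.3 0 0 3.8 1; -45.8 -0.7 0.3 0 0 3.8 1; -45.8 2.3 0.2 0 0 3.8 1; -45.5 5.4 0.3 0 0 3.8 1; -45.1 8.4 0.3 0 0 3.8 1; -44.4 11.3 0.3 0 0 3.8 1; -43.5 14.3 0.2 0 0 3.8 1; -42.6 17.1 0.3 0 0 3.8 1; -41.2 19.9 0.3 0 0 3.8 1; -39.9 22.6 0.3 0 0 3.8 1
```

Call:
arm_command --commands "-34 -31 0 0 0 3.8 1; -36 -29 0 0 0 3.8 1; -38 -26 0 0 0 3.8 1; -39 -24 0 0 0 3.8 1; -41 -21 0 0 0 3.8 1; -42 -18 0 0 0 3.8 1; -43 -16 0 0 0 3.8 1; -44 -13 0 0 0 3.8 1; -45 -10 0 0 0 3.8 1; -45 -7 0 0 0 3.8 1; -46 -4 0 0 0 3.8 1; -46 -1 0 0 0 3.8 1"

```text
time: 3.9
tool_pos: [0.4422, 0.0193, 0.2071]
ee_rot: [3.133, 0.001, 1.994]
wrist_force: [-0.2, 0.6, -0.8]
width: 0.0938
```

```bash
python3 plan.py 1 0.614 -0.287 0.15 85.9 10
```

```text
now [0.4422 0.0193 0.2071] [1.795e+02 1.000e-01 1.143e+02] 0.0938 3.9 [-0.2  0.6 -0.8]
-35 3 5.8 0 0 2.8 1; -34.8 4.7 5.7 0 0 2.8 1; -34.5 6.5 5.8 0 0 2.8 1; -34.1 8.1 5.8 0 0 2.8 1; -33.8 9.7 5.8 0 0 2.8 1; -33.2 11.4 5.7 0 0 2.8 1; -32.6 13 5.8 0 0 2.8 1; -31.9 14.6 5.8 0 0 2.8 1; -31.2 16.1 5.7 0 0 2.8 1; -30.4 17.7 5.8 0 0 2.8 1
```

Call:
arm_command --commands "-35 3 6 0 0 2.8 1; -35 5 6 0 0 2.8 1; -35 6 6 0 0 2.8 1; -34 8 6 0 0 2.8 1; -34 10 6 0 0 2.8 1; -33 11 6 0 0 2.8 1; -33 13 6 0 0 2.8 1; -32 15 6 0 0 2.8 1; -31 16 6 0 0 2.8 1; -30 18 6 0 0 2.8 1; 0 0 0 0 0 0 1"

```text
time: 5.28
tool_pos: [0.6172, -0.3034, 0.1451]
ee_rot: [3.132, -0.004, 1.483]
wrist_force: [0.3, 0.4, -0.3]
width: 0.0933
```

```bash
python3 plan.py 1 0.614 -0.287 0.012 85.9 6; python3 - <<'E'
from h import *
p=snapshot("top");s=snapshot("side")
cv2.imwrite("pics/w1.png",np.hstack([cv2.resize(p["img"][150:230,370:470],(400,320)),cv2.resize(s["img"][210:310,360:485],(400,320))]))
E
```

```text
now [ 0.6172 -0.3034  0.1451] [179.5  -0.3  85. ] 0.0933 5.275 [ 0.3  0.4 -0.3]
2.6 -1 22.2 0.1 0 -0.2 1; 2.6 -0.9 22.2 0.1 0 -0.2 1; 2.6 -0.9 22.2 0.1 0 -0.2 1; 2.6 -0.8 22.1 0.1 0 -0.2 1; 2.6 -0.8 22.2 0.1 0 -0.2 1; 2.6 -0.7 22.2 0.1 0 -0.2 1
```

View pics/w1.png

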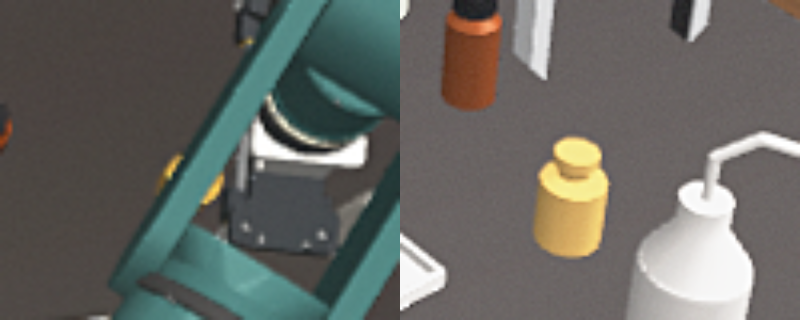

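Call:
arm_command --commands "8 -2 5 0 0 -0.5 1; 6 -2 20 0 0 0 1; 2 -1 20 0 0 0 1; 0 0 0 0 0 0 1; 0 0 0 0 0 0 1"

```text
time: 6.0
tool_pos: [0.6138, -0.2779, 0.1052]
ee_rot: [3.126, -0.004, 1.503]
wrist_force: [0.9, -0.4, 0.5]
width: 0.0943
```

```bash
python3 plan.py 1 0.614 -0.287 0.012 85.9 5
```

```text
now [ 0.6138 -0.2779  0.1052] [179.1  -0.2  86.1] 0.0943 6.0 [ 0.9 -0.4  0.5]
-1.9 -0.1 18.6 0.2 0 0 1; -1.9 -0.1 18.7 0.2 0 0 1; -1.9 0 18.6 0.2 0 0 1; -1.9 0.1 18.6 0.2 0 0 1; -1.9 0.1 18.7 0.2 0 0 1
```

Call:
arm_command --commands "-4 0 15 0.4 0 0 1; -4 0 20 0.3 0 0 1; -1 0 20 0.2 0 0 1; 0 0 12 0 0 0 1; 0 0 0 0 0 0 1; 0 0 0 0 0 0 1"

```text
time: 6.75
tool_pos: [0.6136, -0.2875, 0.0335]
ee_rot: [-3.14, -0.004, 1.503]
wrist_force: [-0.2, -0.3, 0.8]
width: 0.0937
```

```bash
python3 plan.py 1 0.614 -0.287 0.012 85.9 1; python3 - <<'E'
from h import *
p=snapshot("top");s=snapshot("side")
cv2.imwrite("pics/w2.png",np.hstack([cv2.resize(p["img"][150:230,370:470],(400,320)),cv2.resize(s["img"][210:310,360:485],(400,320))]))
E
```

```text
now [ 0.6136 -0.2875  0.0335] [-179.9   -0.2   86.1] 0.0937 6.75 [-0.2 -0.3  0.8]
0.5 0.4 21.5 -0.1 -0.2 0.2 1
```

View pics/w2.png

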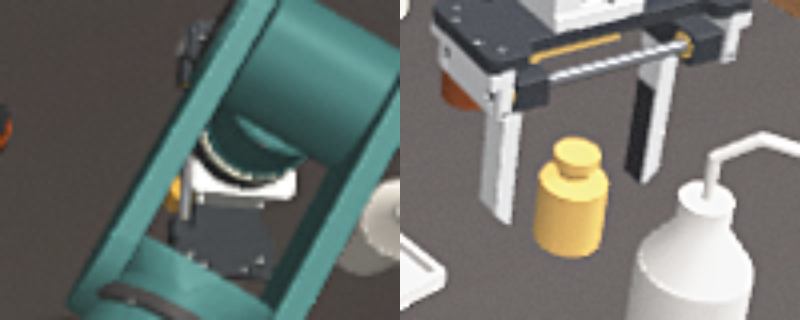

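Call:
arm_command --commands "0 0 12 0 0 0 1; 0 0 8 0 0 0 1; 0 0 0 0 0 0 1; 0 0 0 0 0 0 0; 0 0 0 0 0 0 0; 0 0 0 0 0 0 0; 0 0 0 0 0 0 0; 0 0 0 0 0 0 0; 0 0 0 0 0 0 0"

```text
time: 7.98
tool_pos: [0.6155, -0.288, 0.0149]
ee_rot: [3.137, -0.002, 1.503]
wrist_force: [1.4, -0.1, -1.7]
width: 0.0414
```

Call:
arm_command --commands "0 0 -20 0 0 0 0; 0 0 -40 0 0 0 0; 0 0 -40 0 0 0 0; 0 0 -20 0 0 0 0"

```text
time: 8.48
tool_pos: [0.61, -0.2857, 0.1314]
ee_rot: [-3.128, -0.01, 1.503]
wrist_force: [0.2, 0.4, -6.0]
width: 0.0416
```

```bash
python3 plan.py 0 0.4442 0.2208 0.13 85.9 12; python3 - <<'E'
from h import *
s=snapshot("side")
cv2.imwrite("pics/w3.png",cv2.resize(s["img"][160:310,360:510],(450,450)))
E
```

```text
now [ 0.61   -0.2857  0.1314] [-179.2   -0.5   86.1] 0.0416 8.475 [ 0.2  0.4 -6. ]
41.2 -16.7 0.7 -0.1 0 0 0; 41.1 -16.6 0.7 -0.1 0 0 0; 41.2 -16.7 0.7 -0.1 0 0 0; 41.2 -16.6 0.7 -0.1 0 0 0; 41.1 -16.7 0.6 -0.1 0 0 0; 41.2 -16.6 0.6 -0.1 0 0 0; 41.2 -16.7 0.5 -0.1 0 0 0; 41.2 -16.6 0.6 -0.1 0 0 0; 41.1 -16.7 0.5 -0.1 0 0 0; 41.2 -16.7 0.5 -0.1 0 0 0; 41.2 -16.6 0.4 -0.1 0 0 0; 41.1 -16.7 0.4 -0.1 0 0 0
```

View pics/w3.png

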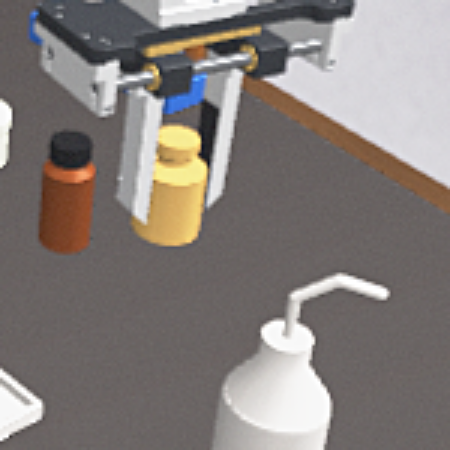

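Call:
arm_command --commands "20 -8 0 0 0 0 0; 35 -14 0 0 0 0 0; 42 -17 0 0 0 0 0; 42 -17 0 0 0 0 0; 42 -17 0 0 0 0 0; 42 -17 0 0 0 0 0; 42 -17 0 0 0 0 0; 42 -17 0 0 0 0 0; 42 -17 0 0 0 0 0; 42 -17 0 0 0 0 0; 35 -14 0 0 0 0 0; 25 -10 0 0 0 0 0"

```text
time: 10.02
tool_pos: [0.4352, 0.1978, 0.1285]
ee_rot: [-3.098, -0.015, 1.504]
wrist_force: [-0.3, -0.6, -6.2]
width: 0.0414
```

```bash
python3 plan.py 0 0.4442 0.2208 0.1 85.9 3
```

```text
now [0.4352 0.1978 0.1285] [-177.5   -0.8   86.2] 0.0414 10.025 [-0.3 -0.6 -6.2]
7.7 2.9 9.5 -0.8 -0.3 0.1 0; 7.8 2.8 9.5 -0.8 -0.3 0.1 0; 7.8 2.6 9.5 -0.8 -0.3 0.1 0
```

Call:
arm_command --commands "8 3 10 -0.8 -0.3 0 0; 6 3 10 -0.8 -0.3 0 0; 3 2 10 -0.6 -0.2 0 0; 0 0 10 0 0 0 0; 0 0 0 0 0 0 0; 0 0 0 0 0 0 0"

```text
time: 10.78
tool_pos: [0.4398, 0.2136, 0.0819]
ee_rot: [-3.131, 0.005, 1.506]
wrist_force: [0.2, 0.2, -4.5]
width: 0.0413
```

```bash
python3 plan.py 0 0.4442 0.2208 0.035 85.9 4
```

```text
now [0.4398 0.2136 0.0819] [-179.4    0.3   86.3] 0.0413 10.775 [ 0.2  0.2 -4.5]
1.9 1.1 11.7 -0.1 0.1 0.1 0; 1.9 1.1 11.7 -0.1 0.1 0.1 0; 1.9 1.1 11.7 -0.1 0.1 0.1 0; 1.8 1 11.7 -0.1 0.1 0.1 0
```

Call:
arm_command --commands "3 2 10 -0.1 0.1 0.1 0; 3 2 12 -0.1 0.1 0.1 0; 2 1 12 -0.1 0 0 0; 0 0 10 0 0 0 0; 0 0 0 0 0 0 0; 0 0 0 0 0 0 0; 0 0 0 0 0 0 0"

```text
time: 11.65
tool_pos: [0.4461, 0.2215, 0.0351]
ee_rot: [-3.138, 0.001, 1.501]
wrist_force: [0.4, 0.4, -5.9]
width: 0.0416
```

```bash
python3 plan.py 0 0.4442 0.2208 0.018 85.9 4; python3 - <<'E'
from h import *
p=snapshot("top");s=snapshot("side")
cv2.imwrite("pics/w4.png",np.hstack([cv2.resize(p["img"][200:300,200:325],(400,320)),cv2.resize(s["img"][140:240,190:315],(400,320))]))
E
```

```text
now [0.4461 0.2215 0.0351] [-179.8    0.    86. ] 0.0416 11.65 [ 0.4  0.4 -5.9]
-0.2 -0.4 4.3 -0.1 0 0 0; -0.2 -0.5 4.3 -0.1 0 0 0; -0.2 -0.4 4.3 -0.1 0 0 0; -0.2 -0.5 4.2 -0.1 0 0 0
```

View pics/w4.png

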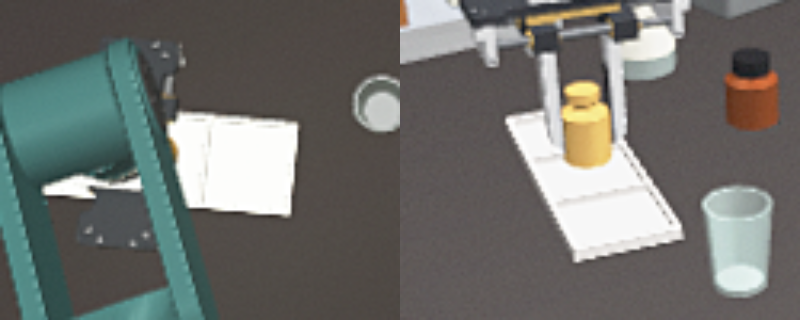

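Call:
arm_command --commands "0 0 5 0 0 0 0; 0 0 4 0 0 0 0; 0 0 3 0 0 0 0; 0 0 0 0 0 0 0; 0 0 0 0 0 0 0"

```text
time: 12.38
tool_pos: [0.4464, 0.2216, 0.0228]
ee_rot: [-3.139, 0.0, 1.501]
wrist_force: [0.5, -0.5, -6.3]
width: 0.0414
```

Call:
arm_command --commands "0 0 2 0 0 0 0; 0 0 1 0 0 0 0; 0 0 1 0 0 0 0; 0 0 0 0 0 0 0"

```text
time: 12.88
tool_pos: [0.4465, 0.2217, 0.0188]
ee_rot: [-3.139, 0.0, 1.501]
wrist_force: [-0.4, -0.5, -5.1]
width: 0.0413
```

Call:
arm_command --commands "0 0 1 0 0 0 0; 0 0 0 0 0 0 0"

```text
time: 13.12
tool_pos: [0.4467, 0.2217, 0.0179]
ee_rot: [-3.14, -0.0, 1.501]
wrist_force: [0.5, 0.1, -5.5]
width: 0.0417
```

Call:
arm_command --commands "0 0 1 0 0 0 0; 0 0 0.7 0 0 0 0; 0 0 0 0 0 0 0"

```text
time: 13.5
tool_pos: [0.4468, 0.2218, 0.0178]
ee_rot: [-3.14, -0.0, 1.501]
wrist_force: [-1.5, -1.2, -5.1]
width: 0.0415
```

Call:
arm_command --commands "0 0 0.7 0 0 0 0; 0 0 0 0 0 0 0.6; 0 0 0 0 0 0 0.8; 0 0 0 0 0 0 1; 0 0 0 0 0 0 1; 0 0 0 0 0 0 1; 0 0 -20 0 0 0 1; 0 0 -40 0 0 0 1; 0 0 -40 0 0 0 1; 0 0 -15 0 0 0 1; 0 0 0 0 0 0 1"

```text
time: 14.88
tool_pos: [0.4484, 0.2222, 0.1356]
ee_rot: [3.139, -0.002, 1.501]
wrist_force: [-0.4, -0.1, -0.6]
width: 0.0941
```

```bash
python3 plan.py 1 0.651 0.015 0.13 85.9 8;
```

```text
now [0.4484 0.2222 0.1356] [ 1.799e+02 -1.000e-01  8.600e+01] 0.0941 14.875 [-0.4 -0.1 -0.6]
-24.1 27.1 0.7 0 0 0 1; -24 27 0.7 0 0 0 1; -24.1 27.1 0.7 0 0 0 1; -24.1 27.1 0.7 0 0 0 1; -24 27.1 0.7 0 0 0 1; -24.1 27 0.8 0 0 0 1; -24.1 27.1 0.7 0 0 0 1; -24 27.1 0.7 0 0 0 1
```

Call:
arm_command --commands "-12 13 0 0 0 0 1; -25 28 0 0 0 0 1; -27 31 0 0 0 0 1; -27 31 0 0 0 0 1; -27 31 0 0 0 0 1; -27 31 0 0 0 0 1; -20 22 5 0 0 0 1; -12 13 10 0 0 0 1; -4 4 10 0 0 0 1; 0 0 0 0 0 0 1; 0 0 0 0 0 0 1"

```text
time: 16.25
tool_pos: [0.6379, 0.0133, 0.0859]
ee_rot: [-3.112, 0.004, 1.5]
wrist_force: [0.3, -0.5, 0.4]
width: 0.0943
```

```bash
python3 plan.py 1 0.651 0.015 0.06 85.9 4;
```

```text
now [0.6379 0.0133 0.0859] [-178.3    0.2   85.9] 0.0943 16.25 [ 0.3 -0.5  0.4]
0.7 3.4 6.4 -0.4 0.1 0 1; 0.7 3.4 6.4 -0.4 0.1 0 1; 0.6 3.3 6.4 -0.4 0.1 0 1; 0.7 3.3 6.5 -0.4 0.1 0 1
```

Call:
arm_command --commands "1 5 4 -0.6 0.1 0 1; 1 5 5 -0.6 0.1 0 1; 0 3 8 -0.4 0 0 1; 0 0 8 0 0 0 1; 0 0 0 0 0 0 1; 0 0 0 0 0 0 1"

```text
time: 17.0
tool_pos: [0.6514, 0.0166, 0.0605]
ee_rot: [3.139, -0.0, 1.503]
wrist_force: [-0.2, 0.1, 0.2]
width: 0.0935
```

```bash
python3 plan.py 1 0.651 0.015 0.021 85.9 3; python3 - <<'E'
from h import *
p=snapshot("top");s=snapshot("side")
cv2.imwrite("pics/j1.png",np.hstack([cv2.resize(p["img"][200:300,200:325],(400,320)),cv2.resize(s["img"][140:240,290:415],(400,320))]))
E
```

```text
now [0.6514 0.0166 0.0605] [179.9  -0.   86.1] 0.0935 17.0 [-0.2  0.1  0.2]
-0.5 -0.1 13.2 0 0 0.1 1; -0.6 -0.1 13.1 0 0 0.1 1; -0.5 -0.2 13.2 0 0 0.1 1
```

View pics/j1.png

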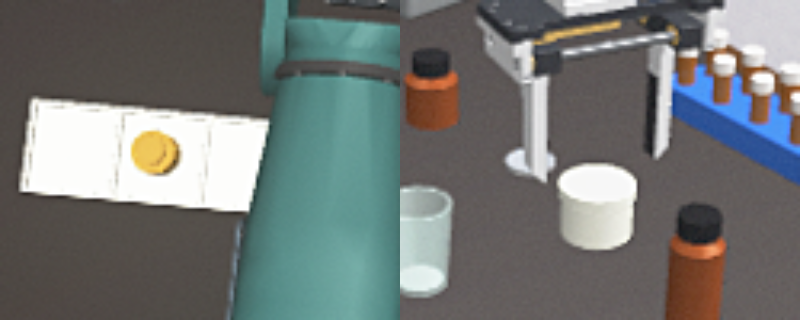

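Call:
arm_command --commands "0 0 12 0 0 0 1; 0 0 13 0 0 0 1; 0 0 8 0 0 0 1; 0 0 3 0 0 0 1; 0 0 0 0 0 0 1; 0 0 0 0 0 0 0; 0 0 0 0 0 0 0; 0 0 0 0 0 0 0; 0 0 0 0 0 0 0; 0 0 0 0 0 0 0"

```text
time: 18.35
tool_pos: [0.6519, 0.0165, 0.0226]
ee_rot: [3.138, -0.0, 1.502]
wrist_force: [-0.8, 0.0, -0.9]
width: 0.0614
```

Call:
arm_command --commands "0 0 -15 0 0 0 0; 0 0 -35 0 0 0 0; 0 0 -35 0 0 0 0; 0 0 -15 0 0 0 0; 0 0 0 0 0 0 0"

```text
time: 18.98
tool_pos: [0.6503, 0.0165, 0.1255]
ee_rot: [-3.141, -0.0, 1.502]
wrist_force: [0.2, -1.3, -2.3]
width: 0.0609
```

```bash
python3 plan.py 0 0.438 0.137 0.12 85.9 8;
```

```text
now [0.6503 0.0165 0.1255] [-180.    -0.    86.1] 0.0609 18.975 [ 0.2 -1.3 -2.3]
13.2 -27.5 0.7 0 0 0 0; 13.2 -27.5 0.7 0 0 0 0; 13.2 -27.5 0.7 0 0 0 0; 13.2 -27.5 0.7 0 0 0 0; 13.2 -27.5 0.7 0 0 0 0; 13.2 -27.6 0.7 0 0 0 0; 13.2 -27.5 0.7 0 0 0 0; 13.3 -27.5 0.7 0 0 0 0
```

Total 106, -220.

Call:
arm_command --commands "7 -14 0 0 0 0 0; 14 -29 0 0 0 0 0; 15 -32 0 0 0 0 0; 15 -32 0 0 0 0 0; 15 -32 0 0 0 0 0; 15 -32 0 0 0 0 0; 11 -22 4 0 0 0 0; 6 -12 8 0 0 0 0; 3 -5 8 0 0 0 0; 0 0 0 0 0 0 0; 0 0 0 0 0 0 0"

```text
time: 20.35
tool_pos: [0.4226, 0.1372, 0.0891]
ee_rot: [-3.108, 0.002, 1.505]
wrist_force: [-0.2, -1.2, -1.5]
width: 0.0613
```

```bash
python3 plan.py 0 0.438 0.137 0.045 85.9 4;
```

```text
now [0.4226 0.1372 0.0891] [-1.781e+02  1.000e-01  8.620e+01] 0.0613 20.35 [-0.2 -1.2 -1.5]
0.2 4.2 10.9 -0.5 0 0.1 0; 0.2 4.1 10.9 -0.5 0 0.1 0; 0.3 4.1 11 -0.5 0 0.1 0; 0.2 3.9 10.9 -0.5 0 0.1 0
```

Call:
arm_command --commands "0 6 8 -0.7 0 0.1 0; 0 6 10 -0.7 0 0.1 0; 0 3 12 -0.4 0 0 0; 0 0 8 0 0 0 0; 0 0 0 0 0 0 0; 0 0 0 0 0 0 0"

```text
time: 21.1
tool_pos: [0.439, 0.1353, 0.0475]
ee_rot: [-3.141, 0.003, 1.499]
wrist_force: [-0.2, -0.1, -2.1]
width: 0.0609
```

```bash
python3 plan.py 0 0.438 0.137 0.026 85.9 3; python3 - <<'E'
from h import *
p=snapshot("top");s=snapshot("side")
cv2.imwrite("pics/j2.png",np.hstack([cv2.resize(p["img"][200:300,200:325],(400,320)),cv2.resize(s["img"][140:240,190:315],(400,320))]))
E
```

```text
now [0.439  0.1353 0.0475] [-179.9    0.2   85.9] 0.0609 21.1 [-0.2 -0.1 -2.1]
0.6 -0.4 7.2 0 0.1 0 0; 0.5 -0.3 7.1 0 0.1 0 0; 0.6 -0.4 7.2 0 0.1 0 0
```

View pics/j2.png

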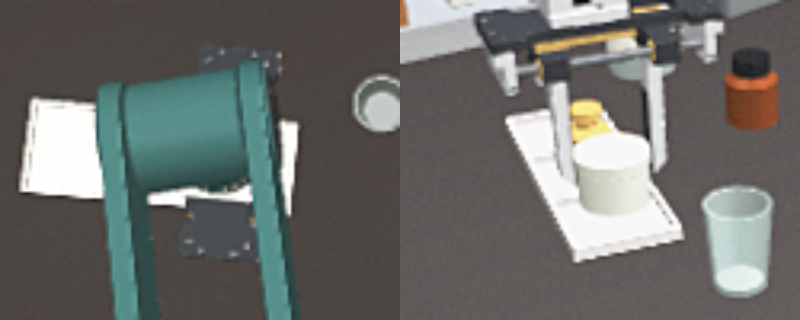

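Jar hangs over the near compartment, lined up. Lower gently.

Call:
arm_command --commands "1 0 7 0 0.2 0 0; 1 0 6 0 0 0 0; 0 0 4 0 0 0 0; 0 0 2 0 0 0 0; 0 0 1 0 0 0 0; 0 0 0 0 0 0 0; 0 0 0 0 0 0 0"

```text
time: 22.08
tool_pos: [0.4396, 0.1376, 0.027]
ee_rot: [3.141, -0.002, 1.499]
wrist_force: [-0.2, 0.8, -2.7]
width: 0.0613
```

Call:
arm_command --commands "0 0 1 0 0 0 0; 0 0 0.7 0 0 0 0; 0 0 0 0 0 0 0"

```text
time: 22.45
tool_pos: [0.4399, 0.1376, 0.0256]
ee_rot: [3.14, -0.002, 1.499]
wrist_force: [0.5, 0.4, -2.0]
width: 0.0614
```

Call:
arm_command --commands "0 0 0.8 0 0 0 0; 0 0 0.5 0 0 0 0; 0 0 0 0 0 0 0"

```text
time: 22.82
tool_pos: [0.44, 0.1377, 0.0256]
ee_rot: [3.14, -0.002, 1.5]
wrist_force: [-0.0, -0.9, -0.7]
width: 0.0611
```

Call:
arm_command --commands "0 0 0 0 0 0 0.8; 0 0 0 0 0 0 1; 0 0 0 0 0 0 1; 0 0 0 0 0 0 1; 0 0 -20 0 0 0 1; 0 0 -40 0 0 0 1; 0 0 -40 0 0 0 1; 0 0 -10 0 0 0 1; 0 0 0 0 0 0 1"

```text
time: 23.95
tool_pos: [0.4396, 0.1373, 0.1362]
ee_rot: [3.141, -0.001, 1.499]
wrist_force: [-1.3, 0.1, -0.7]
width: 0.0937
```

```bash
python3 plan.py 1 0.621 0.265 0.13 85.9 1;
```

```text
now [0.4396 0.1373 0.1362] [ 1.80e+02 -1.00e-01  8.59e+01] 0.0937 23.95 [-1.3  0.1 -0.7]
140.3 171.8 6.6 0 -0.1 0 1
```

Call:
arm_command --commands "9 11 0 0 0 0 1; 20 24 0 0 0 0 1; 25 30 0 0 0 0 1; 25 30 0 0 0 0 1; 25 30 0 0 0 0 1; 18 25 0 0 0 0 1; 12 17 5 -0.4 0 0 1; 6 8 8 -0.4 0 0 1; 0 0 5 0 0 0 1; 0 0 0 0 0 0 1; 0 0 0 0 0 0 1"

```text
time: 25.32
tool_pos: [0.6245, 0.2697, 0.0922]
ee_rot: [-3.128, 0.009, 1.499]
wrist_force: [0.4, -0.2, 0.6]
width: 0.0938
```

```bash
python3 plan.py 1 0.621 0.265 0.075 85.9 4;
```

```text
now [0.6245 0.2697 0.0922] [-179.2    0.5   85.9] 0.0938 25.325 [ 0.4 -0.2  0.6]
-1.2 -0.7 4.3 -0.2 0.1 0 1; -1.2 -0.8 4.4 -0.2 0.1 0 1; -1.2 -0.7 4.3 -0.2 0.1 0 1; -1.2 -0.8 4.3 -0.2 0.1 0 1
```

Call:
arm_command --commands "-2 -2 5 -0.3 0.2 0 1; -2 -1 6 -0.3 0.2 0 1; 0 0 6 -0.2 0.1 0 1; 0 0 0 0 0 0 1; 0 0 0 0 0 0 1"

```text
time: 25.95
tool_pos: [0.6206, 0.2649, 0.0761]
ee_rot: [3.138, -0.001, 1.498]
wrist_force: [0.2, -0.6, 0.7]
width: 0.0942
```

```bash
python3 plan.py 1 0.621 0.265 0.035 85.9 3; python3 - <<'E'
from h import *
p=snapshot("top");s=snapshot("side")
cv2.imwrite("pics/s1.png",np.hstack([cv2.resize(p["img"][150:275,180:305],(450,450)),cv2.resize(s["img"][130:230,225:325],(350,450))]))
E
```

```text
now [0.6206 0.2649 0.0761] [ 1.798e+02 -1.000e-01  8.590e+01] 0.0942 25.95 [ 0.2 -0.6  0.7]
0 0.1 13.7 0.1 0 0 1; 0.1 0.1 13.7 0.1 0 0 1; 0 0.1 13.7 0.1 0 0 1
```

View pics/s1.png

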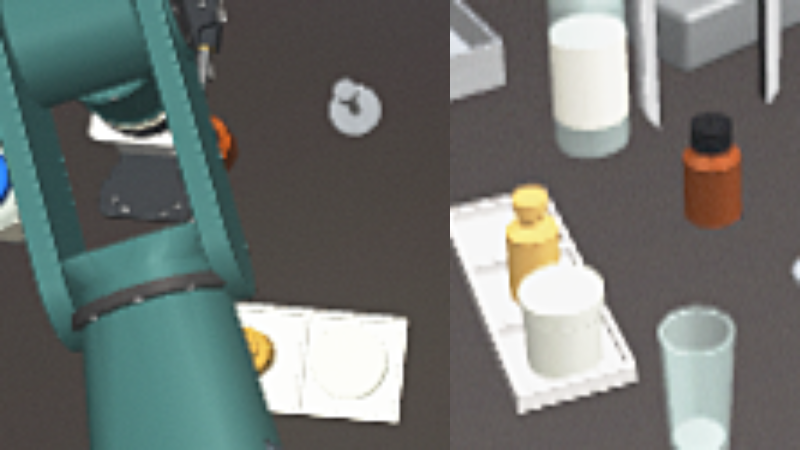

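Call:
arm_command --commands "0 0 13 0 0 0 1; 0 0 14 0 0 0 1; 0 0 9 0 0 0 1; 0 0 4 0 0 0 1; 0 0 0 0 0 0 1; 0 0 0 0 0 0 0; 0 0 0 0 0 0 0; 0 0 0 0 0 0 0; 0 0 0 0 0 0 0; 0 0 0 0 0 0 0; 0 0 0 0 0 0 0"

```text
time: 27.42
tool_pos: [0.6213, 0.2652, 0.0336]
ee_rot: [3.137, -0.001, 1.499]
wrist_force: [-0.2, -0.2, -0.4]
width: 0.0487
```

Call:
arm_command --commands "0 0 0 0 0 0 0"

```text
time: 27.55
tool_pos: [0.6213, 0.2652, 0.0336]
ee_rot: [3.137, -0.002, 1.499]
wrist_force: [0.6, -0.9, -0.8]
width: 0.049
```

Call:
arm_command --commands "0 0 0 0 0 0 0.8; 0 0 0 0 0 0 0.8; 0 0 8 0 0 0 0.8; 0 0 7 0 0 0 0.8; 0 0 3 0 0 0 0.8; 0 0 0 0 0 0 0.8; 0 0 0 0 0 0 0; 0 0 0 0 0 0 0; 0 0 0 0 0 0 0; 0 0 0 0 0 0 0; 0 0 0 0 0 0 0"

```text
time: 28.92
tool_pos: [0.6212, 0.2652, 0.0139]
ee_rot: [3.138, -0.001, 1.499]
wrist_force: [0.2, 0.5, -1.1]
width: 0.0494
```

Call:
arm_command --commands "0 0 0 0 0 0 0; 0 0 -15 0 0 0 0; 0 0 -35 0 0 0 0; 0 0 -40 0 0 0 0; 0 0 -15 0 0 0 0; 0 0 0 0 0 0 0"

```text
time: 29.68
tool_pos: [0.6202, 0.2649, 0.1232]
ee_rot: [3.139, -0.001, 1.499]
wrist_force: [-1.0, 0.1, -2.3]
width: 0.0495
```

```bash
python3 plan.py 0 0.450 0.305 0.12 85.9 1;
```

```text
now [0.6202 0.2649 0.1232] [179.9  -0.   85.9] 0.0495 29.675 [-1.   0.1 -2.3]
27.7 -172.6 2.8 0.1 0 0 0
```

Call:
arm_command --commands "2 -11 0 0 0 0 0; 4 -22 0 0 0 0 0; 5 -28 0 0 0 0 0; 5 -28 0 0 0 0 0; 5 -28 0 0 0 0 0; 4 -22 0 0 0 0 0; 2 -14 6 -0.4 0 0 0; 0 -7 8 -0.4 0 0 0; 0 0 8 -0.3 0 0 0; 0 0 0 0 0 0 0; 0 0 0 0 0 0 0"

```text
time: 31.05
tool_pos: [0.4434, 0.3004, 0.082]
ee_rot: [-3.134, 0.014, 1.5]
wrist_force: [0.2, -0.7, -0.8]
width: 0.0494
```

```bash
python3 plan.py 0 0.450 0.305 0.045 85.9 4;
```

```text
now [0.4434 0.3004 0.082 ] [-179.6    0.8   85.9] 0.0494 31.05 [ 0.2 -0.7 -0.8]
1.4 1.6 9.2 -0.1 0.2 0 0; 1.3 1.6 9.2 -0.1 0.2 0 0; 1.4 1.6 9.3 -0.1 0.2 0 0; 1.2 1.6 9.2 -0.1 0.2 0 0
```

Call:
arm_command --commands "2 3 10 -0.1 0.3 0 0; 2 2 12 -0.1 0.3 0 0; 1 1 12 -0.1 0.2 0 0; 0 0 6 0 0 0 0; 0 0 0 0 0 0 0; 0 0 0 0 0 0 0"

```text
time: 31.8
tool_pos: [0.451, 0.3047, 0.0387]
ee_rot: [-3.139, -0.001, 1.498]
wrist_force: [-0.1, -1.0, -2.1]
width: 0.0497
```

```bash
python3 plan.py 0 0.450 0.305 0.017 85.9 4;
```

```text
now [0.451  0.3047 0.0387] [-179.9   -0.    85.8] 0.0497 31.8 [-0.1 -1.  -2.1]
0.1 -0.3 5.4 0 0 0 0; 0 -0.2 5.4 0 0 0 0; 0.1 -0.3 5.4 0 0 0 0; 0 -0.2 5.5 0 0 0 0
```

Call:
arm_command --commands "0 0 7 0 0 0 0; 0 0 6 0 0 0 0; 0 0 4 0 0 0 0; 0 0 2 0 0 0 0; 0 0 1 0 0 0 0; 0 0 0 0 0 0 0; 0 0 0 0 0 0 0"

```text
time: 32.67
tool_pos: [0.4516, 0.3051, 0.0183]
ee_rot: [-3.141, -0.002, 1.498]
wrist_force: [-0.4, 0.7, -2.1]
width: 0.0494
```

Call:
arm_command --commands "0 0 1 0 0 0 0; 0 0 0.8 0 0 0 0; 0 0 0.5 0 0 0 0; 0 0 0 0 0 0 0"

```text
time: 33.17
tool_pos: [0.4519, 0.3053, 0.0169]
ee_rot: [3.141, -0.002, 1.499]
wrist_force: [0.4, -0.5, -0.0]
width: 0.0492
```

Call:
arm_command --commands "0 0 0 0 0 0 0.8; 0 0 0 0 0 0 1; 0 0 0 0 0 0 1; 0 0 0 0 0 0 1; 0 0 -20 0 0 0 1; 0 0 -40 0 0 0 1; 0 0 -45 0 0 0 1; 0 0 -25 0 0 0 1; 0 0 0 0 0 0 1"

```text
time: 34.3
tool_pos: [0.4517, 0.3049, 0.1497]
ee_rot: [-3.141, -0.002, 1.498]
wrist_force: [0.5, -0.1, -0.3]
width: 0.0942
```

```bash
python3 plan.py 1 0.648 -0.128 0.15 99.2 13;
```

```text
now [0.4517 0.3049 0.1497] [-1.80e+02 -1.00e-01  8.59e+01] 0.0942 34.3 [ 0.5 -0.1 -0.3]
-32.1 17.5 -0.1 0 0 -1 1; -32.4 16.9 -0.1 0 0 -1 1; -32.8 16.3 0 0 0 -1 1; -33 15.8 -0.1 0 0 -1 1; -33.2 15.2 -0.1 0 0 -1 1; -33.5 14.6 -0.1 0 0 -1 1; -33.8 14 -0.1 0 0 -1 1; -34 13.4 -0.1 0 0 -1 1; -34.3 12.9 0 0 0 -1 1; -34.4 12.2 -0.1 0 0 -1 1; -34.7 11.6 -0.1 0 0 -1 1; -34.9 11 -0.1 0 0 -1 1; -35 10.4 -0.1 0 0 -1 1
```

Call:
arm_command --commands "-15 8 0 0 0 -1.2 1; -30 16 0 0 0 -1.2 1; -38 19 0 0 0 -1.2 1; -39 18 0 0 0 -1.2 1; -39 18 0 0 0 -1.2 1; -39 17 0 0 0 -1.2 1; -40 16 0 0 0 -1.2 1; -40 15 0 0 0 -1.2 1; -40 14 0 0 0 -1.2 1; -38 13 0 0 0 -1.2 1; -28 10 0 0 0 -1.2 1; -16 6 0 0 0 0 1"

```text
time: 35.8
tool_pos: [0.6358, -0.1004, 0.1216]
ee_rot: [-3.109, -0.008, 1.74]
wrist_force: [0.5, -0.4, 0.1]
width: 0.0938
```

Call:
arm_command --commands "0 0 0 0 0 0 1; 0 0 0 0 0 0 1"

```text
time: 36.05
tool_pos: [0.6348, -0.0999, 0.1192]
ee_rot: [-3.105, -0.01, 1.739]
wrist_force: [-0.5, 0.4, 0.4]
width: 0.0941
```

```bash
python3 plan.py 1 0.648 -0.128 0.11 99.2 5;
```

```text
now [ 0.6348 -0.0999  0.1192] [-177.9   -0.6   99.7] 0.0941 36.05 [-0.5  0.4  0.4]
-6 1.7 1.7 -0.4 -0.1 0.1 1; -6 1.7 1.8 -0.4 -0.1 0.1 1; -6 1.8 1.7 -0.4 -0.1 0.1 1; -6 1.7 1.8 -0.4 -0.1 0.1 1; -6 1.7 1.8 -0.4 -0.1 0.1 1
```

Call:
arm_command --commands "-8 2 -2 -0.5 -0.1 0 1; -9 2 0 -0.6 -0.2 0 1; -7 2 0 -0.6 -0.2 0 1; -4 1 3 -0.4 -0.1 0 1; 0 0 0 0 0 0 1; 0 0 0 0 0 0 1"

```text
time: 36.8
tool_pos: [0.6469, -0.1257, 0.1189]
ee_rot: [3.138, 0.001, 1.742]
wrist_force: [0.1, 0.2, 0.1]
width: 0.0938
```

```bash
python3 plan.py 1 0.648 -0.128 0.095 99.2 5; python3 - <<'E'
from h import *
p=snapshot("top");s=snapshot("side")
cv2.imwrite("pics/t1.png",np.hstack([cv2.resize(p["img"][150:275,180:305],(450,450)),cv2.resize(s["img"][150:270,315:435],(350,450))]))
E
```

```text
now [ 0.6469 -0.1257  0.1189] [1.798e+02 1.000e-01 9.980e+01] 0.0938 36.8 [0.1 0.2 0.1]
-0.5 0.1 4.8 0 0 0.1 1; -0.5 0.1 4.8 0 0 0.1 1; -0.4 0.1 4.8 0 0 0.1 1; -0.5 0.2 4.7 0 0 0.1 1; -0.5 0.1 4.8 0 0 0.1 1
```

View pics/t1.png

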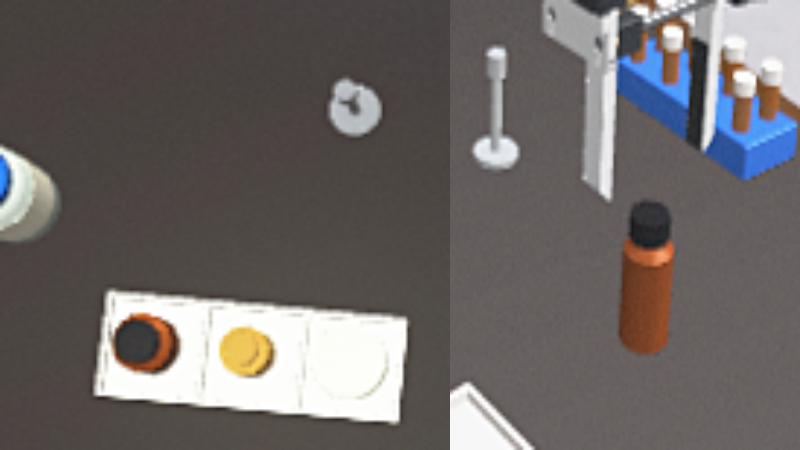

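Call:
arm_command --commands "-1 0 14 0 0 0.3 1; -1 0 18 0 0 0.3 1; 0 0 16 0 0 0 1; 0 0 12 0 0 0 1; 0 0 4 0 0 0 1; 0 0 0 0 0 0 1; 0 0 0 0 0 0 1"

```text
time: 37.78
tool_pos: [0.6465, -0.1271, 0.0483]
ee_rot: [3.141, -0.001, 1.732]
wrist_force: [0.2, 0.1, 0.5]
width: 0.0939
```

```bash
python3 plan.py 1 0.648 -0.128 0.025 99.2 3; python3 - <<'E'
from h import *
p=snapshot("top");s=snapshot("side")
cv2.imwrite("pics/t2.png",np.hstack([cv2.resize(p["img"][150:250,320:420],(400,400)),cv2.resize(s["img"][170:270,335:435],(400,400))]))
E
```

```text
now [ 0.6465 -0.1271  0.0483] [180.   -0.   99.2] 0.0939 37.775 [0.2 0.1 0.5]
-0.4 0.4 7.8 0 0 0 1; -0.4 0.4 7.7 0 0 0 1; -0.4 0.5 7.8 0 0 0 1
```

View pics/t2.png

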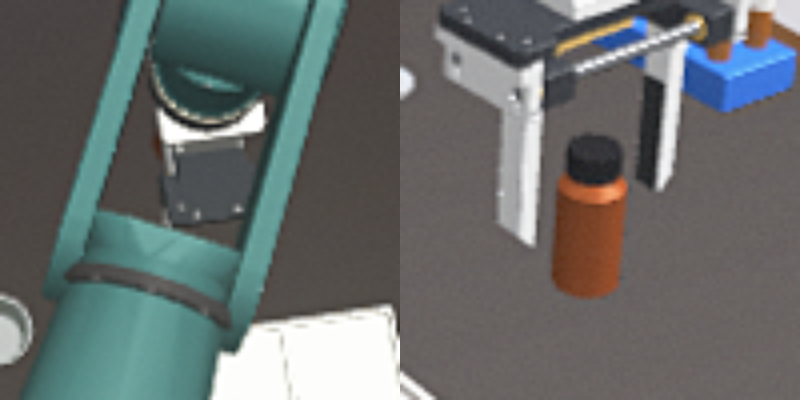

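Call:
arm_command --commands "0 0 10 0 0 0 1; 0 0 9 0 0 0 1; 0 0 3 0 0 0 1; 0 0 0 0 0 0 1; 0 0 0 0 0 0 0; 0 0 0 0 0 0 0; 0 0 0 0 0 0 0; 0 0 0 0 0 0 0; 0 0 0 0 0 0 0; 0 0 0 0 0 0 0; 0 0 0 0 0 0 0"

```text
time: 39.25
tool_pos: [0.6478, -0.1273, 0.0266]
ee_rot: [3.137, 0.001, 1.732]
wrist_force: [0.2, -0.1, -0.5]
width: 0.0394
```

Call:
arm_command --commands "0 0 0 0 0 0 0; 0 0 -15 0 0 0 0; 0 0 -35 0 0 0 0; 0 0 -40 0 0 0 0; 0 0 -15 0 0 0 0; 0 0 0 0 0 0 0"

```text
time: 40.0
tool_pos: [0.6457, -0.127, 0.1341]
ee_rot: [-3.141, -0.001, 1.732]
wrist_force: [-0.1, -1.1, -2.0]
width: 0.0394
```

```bash
python3 plan.py 0 0.472 -0.254 0.12 99.2 1;
```

```text
now [ 0.6457 -0.127   0.1341] [-1.80e+02 -1.00e-01  9.92e+01] 0.0394 40.0 [-0.1 -1.1 -2. ]
-97.6 -191.8 14.1 0 -0.1 0 0
```

Call:
arm_command --commands "-6 -12 0 0 0 0 0; -12 -24 0 0 0 0 0; -16 -31 0 0 0 0 0; -16 -31 0 0 0 0 0; -16 -31 0 0 0 0 0; -12 -24 0 -0.2 0 0 0; -8 -15 5 -0.4 0 0 0; -5 -8 8 -0.4 0 0 0; -1 0 8 -0.3 0 0 0; 0 0 0 0 0 0 0; 0 0 0 0 0 0 0"

```text
time: 41.38
tool_pos: [0.4699, -0.2469, 0.0952]
ee_rot: [-3.14, -0.017, 1.731]
wrist_force: [0.2, -0.3, -1.1]
width: 0.0395
```

```bash
python3 plan.py 0 0.472 -0.254 0.055 99.2 4;
```

```text
now [ 0.4699 -0.2469  0.0952] [-179.9   -1.    99.2] 0.0395 41.375 [ 0.2 -0.3 -1.1]
-2 0.3 10 0 -0.2 0 0; -2 0.2 10 0 -0.2 0 0; -1.9 0.3 10 0 -0.2 0 0; -2 0.2 10.1 0 -0.2 0 0
```

Call:
arm_command --commands "-3 0 10 0 -0.4 0 0; -3 1 12 0 -0.3 0 0; -1 1 12 0 -0.2 0 0; 0 0 6 0 0 0 0; 0 0 0 0 0 0 0; 0 0 0 0 0 0 0"

```text
time: 42.12
tool_pos: [0.4741, -0.2527, 0.0519]
ee_rot: [-3.14, -0.001, 1.733]
wrist_force: [0.7, 0.2, -1.2]
width: 0.0396
```

```bash
python3 plan.py 0 0.472 -0.254 0.03 99.2 4;  python3 - <<'E'
from h import *
p=snapshot("top");s=snapshot("side")
cv2.imwrite("pics/t3.png",np.hstack([cv2.resize(p["img"][190:290,340:440],(400,400)),cv2.resize(s["img"][220:330,280:390],(400,400))]))
E
```

```text
now [ 0.4741 -0.2527  0.0519] [-1.799e+02 -1.000e-01  9.930e+01] 0.0396 42.125 [ 0.7  0.2 -1.2]
-0.2 -0.6 5.5 0 0 0 0; -0.3 -0.5 5.4 0 0 0 0; -0.2 -0.6 5.5 0 0 0 0; -0.3 -0.6 5.5 0 0 0 0
```

View pics/t3.png

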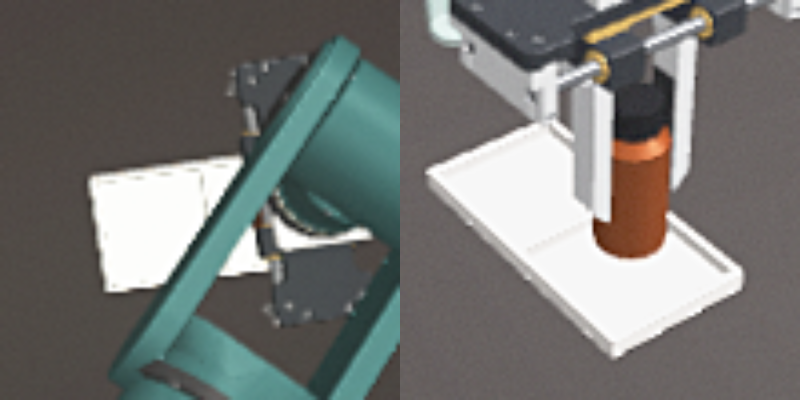

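Call:
arm_command --commands "-1 -1 7 0 0 0 0; 0 -1 6 0 0 0 0; 0 0 4 0 0 0 0; 0 0 2 0 0 0 0; 0 0 1 0 0 0 0; 0 0 0 0 0 0 0; 0 0 0 0 0 0 0"

```text
time: 43.1
tool_pos: [0.4725, -0.2545, 0.0314]
ee_rot: [-3.141, 0.0, 1.733]
wrist_force: [0.0, 0.4, -2.0]
width: 0.0395
```

Call:
arm_command --commands "0 0 0.8 0 0 0 0; 0 0 0 0 0 0 0"

```text
time: 43.35
tool_pos: [0.4727, -0.2546, 0.0308]
ee_rot: [3.142, 0.001, 1.733]
wrist_force: [-0.5, 0.1, -2.7]
width: 0.039
```

Call:
arm_command --commands "0 0 0.8 0 0 0 0; 0 0 0.8 0 0 0 0; 0 0 0.5 0 0 0 0; 0 0 0 0 0 0 0"

```text
time: 43.85
tool_pos: [0.4728, -0.2547, 0.0295]
ee_rot: [3.141, 0.001, 1.733]
wrist_force: [-0.1, 0.1, -2.4]
width: 0.039
```

Call:
arm_command --commands "0 0 0.8 0 0 0 0; 0 0 0.6 0 0 0 0; 0 0 0 0 0 0 0"

```text
time: 44.22
tool_pos: [0.4729, -0.2547, 0.0295]
ee_rot: [3.141, 0.001, 1.733]
wrist_force: [-0.1, 1.2, -0.2]
width: 0.0394
```

Call:
arm_command --commands "0 0 0 0 0 0 0.8; 0 0 0 0 0 0 1; 0 0 0 0 0 0 1; 0 0 0 0 0 0 1; 0 0 -20 0 0 0 1; 0 0 -40 0 0 0 1; 0 0 -45 0 0 0 1; 0 0 -25 0 0 0 1; 0 0 0 0 0 0 1"

```text
time: 45.35
tool_pos: [0.4728, -0.2546, 0.1608]
ee_rot: [3.141, 0.001, 1.733]
wrist_force: [1.1, 0.1, 0.2]
width: 0.0939
```

```bash
python3 plan.py 1 0.659 0.142 0.15 99.2 1;
```

```text
now [ 0.4728 -0.2546  0.1608] [180.    0.   99.3] 0.0939 45.35 [1.1 0.1 0.2]
361.3 247.9 10.5 0 0 0.1 1
```

Call:
arm_command --commands "15 10 -2 0 0 0 1; 30 21 -2 0 0 0 1; 39 27 -2 0 0 0 1; 39 27 -2 0 0 0 1; 39 27 -2 0 0 0 1; 39 27 -2 -0.1 0 0 1; 39 27 -2 -0.2 0 0 1; 39 27 -2 -0.3 0 0 1; 32 22 -2 -0.3 0 0 1; 20 14 0 -0.3 0 0 1; 10 8 0 -0.3 0 0 1; 0 0 0 0 0 0 1"

```text
time: 46.85
tool_pos: [0.6479, 0.1447, 0.1562]
ee_rot: [-3.136, -0.013, 1.736]
wrist_force: [-0.0, -0.4, 0.6]
width: 0.0942
```

```bash
python3 plan.py 1 0.659 0.142 0.11 99.2 4;
```

```text
now [0.6479 0.1447 0.1562] [-179.7   -0.7   99.5] 0.0942 46.85 [-0.  -0.4  0.6]
-1.3 2.7 11.5 -0.1 -0.2 0.1 1; -1.2 2.7 11.5 -0.1 -0.2 0.1 1; -1.2 2.6 11.6 -0.1 -0.2 0.1 1; -1.1 2.7 11.5 -0.1 -0.2 0.1 1
```

Call:
arm_command --commands "-2 4 8 -0.1 -0.3 0.1 1; -2 4 14 -0.1 -0.3 0.1 1; -1 2 14 -0.1 -0.1 0.1 1; 0 0 10 0 0 0 1; 0 0 0 0 0 0 1; 0 0 0 0 0 0 1"

```text
time: 47.6
tool_pos: [0.658, 0.1369, 0.1057]
ee_rot: [-3.138, 0.001, 1.725]
wrist_force: [-0.3, 0.3, 0.5]
width: 0.094
```

```bash
python3 plan.py 1 0.659 0.142 0.025 99.2 5;  python3 - <<'E'
from h import *
p=snapshot("top");s=snapshot("side")
cv2.imwrite("pics/p1.png",np.hstack([cv2.resize(p["img"][190:290,340:440],(400,400)),cv2.resize(s["img"][130:210,290:370],(400,400))]))
E
```

```text
now [0.658  0.1369 0.1057] [-1.798e+02  1.000e-01  9.880e+01] 0.094 47.6 [-0.3  0.3  0.5]
1 0.4 16.1 0 0 -0.1 1; 1 0.4 16.2 0 0 -0.1 1; 1 0.5 16.1 0 0 -0.1 1; 1 0.4 16.2 0 0 -0.1 1; 1 0.4 16.1 0 0 -0.1 1
```

View pics/p1.png

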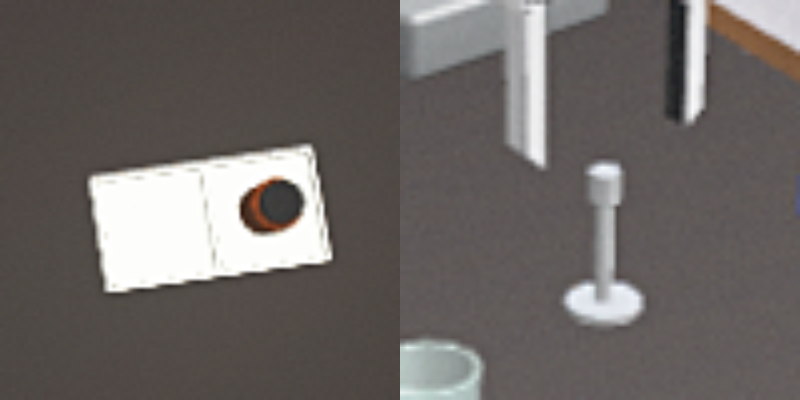

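Call:
arm_command --commands "2 0 12 0 0 -0.1 1; 2 0 18 0 0 -0.1 1; 1 1 20 0 0 -0.1 1; 0 1 14 0 0 0 1; 0 0 8 0 0 0 1; 0 0 3 0 0 0 1; 0 0 0 0 0 0 1; 0 0 0 0 0 0 1"

```text
time: 48.7
tool_pos: [0.659, 0.1428, 0.0254]
ee_rot: [-3.139, 0.001, 1.731]
wrist_force: [0.4, 0.0, -0.0]
width: 0.094
```

Call:
arm_command --commands "0 0 0 0 0 0 0.5; 0 0 0 0 0 0 0.4; 0 0 0 0 0 0 0.35; 0 0 0 0 0 0 0.3; 0 0 0 0 0 0 0.26; 0 0 0 0 0 0 0.23; 0 0 0 0 0 0 0.2; 0 0 0 0 0 0 0.17; 0 0 0 0 0 0 0.14; 0 0 0 0 0 0 0.11; 0 0 0 0 0 0 0; 0 0 0 0 0 0 0"

```text
time: 50.2
tool_pos: [0.66, 0.1429, 0.0272]
ee_rot: [-3.141, 0.001, 1.731]
wrist_force: [-0.1, -0.8, -1.6]
width: 0.0175
```

Call:
arm_command --commands "0 0 -10 0 0 0 0; 0 0 -30 0 0 0 0; 0 0 -40 0 0 0 0; 0 0 -20 0 0 0 0; 0 0 0 0 0 0 0"

```text
time: 50.82
tool_pos: [0.6596, 0.143, 0.1312]
ee_rot: [-3.141, 0.001, 1.731]
wrist_force: [0.7, -0.5, -0.7]
width: 0.0174
```

```bash
python3 plan.py 0 0.459 -0.171 0.12 99.2 1;  python3 - <<'E'
from h import *
p=snapshot("top");s=snapshot("side")
cv2.imwrite("pics/p2.png",cv2.resize(s["img"][110:210,280:380],(500,500)))
E
```

```text
now [0.6596 0.143  0.1312] [-1.799e+02  1.000e-01  9.920e+01] 0.0174 50.825 [ 0.7 -0.5 -0.7]
-277.9 -248.2 11.8 -0.1 0.1 0 0
```

View pics/p2.png

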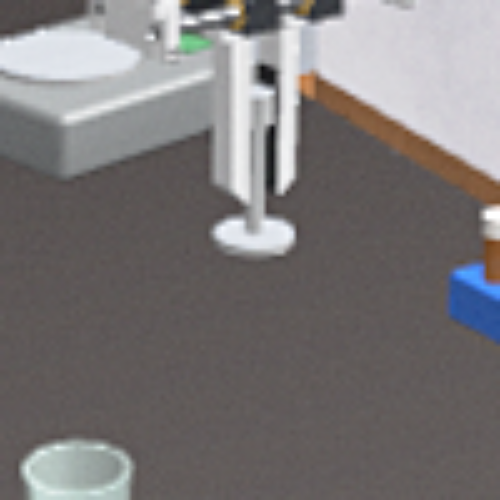

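Call:
arm_command --commands "-14 -12 -1 0 0 0 0; -25 -21 -1 0 0 0 0; -33 -28 -1 0 0 0 0; -33 -28 -1 0 0 0 0; -33 -28 -1 0 0 0 0; -33 -28 -1 -0.1 0 0 0; -33 -28 -1 -0.2 0 0 0; -28 -24 0 -0.3 0 0 0; -20 -17 0 -0.3 0 0 0; -12 -10 0 -0.3 0 0 0; -6 -5 0 -0.2 0 0 0; 0 0 0 0 0 0 0"

```text
time: 52.42
tool_pos: [0.4509, -0.175, 0.1218]
ee_rot: [-3.13, -0.004, 1.725]
wrist_force: [0.4, -0.4, -1.5]
width: 0.0172
```

```bash
python3 plan.py 0 0.459 -0.171 0.055 99.2 4
```

```text
now [ 0.4509 -0.175   0.1218] [-179.3   -0.2   98.8] 0.0172 52.425 [ 0.4 -0.4 -1.5]
0.6 2.4 16.7 -0.2 -0.1 -0.1 0; 0.7 2.3 16.7 -0.2 -0.1 -0.1 0; 0.6 2.2 16.7 -0.2 -0.1 -0.1 0; 0.7 2.2 16.7 -0.2 -0.1 -0.1 0
```

Call:
arm_command --commands "1 3 12 -0.2 -0.1 -0.1 0; 1 3 17 -0.2 -0.1 -0.1 0; 0 2 17 -0.2 0 -0.1 0; 0 0 12 0 0 0 0; 0 0 4 0 0 0 0; 0 0 0 0 0 0 0; 0 0 0 0 0 0 0"

```text
time: 53.3
tool_pos: [0.4593, -0.168, 0.0547]
ee_rot: [-3.139, -0.003, 1.736]
wrist_force: [-0.6, 0.1, -1.3]
width: 0.0174
```

```bash
python3 plan.py 0 0.459 -0.171 0.03 99.2 4
```

```text
now [ 0.4593 -0.168   0.0547] [-179.9   -0.2   99.5] 0.0174 53.3 [-0.6  0.1 -1.3]
-0.8 -0.2 6.2 0 0 0.1 0; -0.7 -0.2 6.1 0 0 0.1 0; -0.8 -0.1 6.2 0 0 0.1 0; -0.7 -0.2 6.2 0 0 0.1 0
```

Call:
arm_command --commands "-1 0 8 0 0 0.1 0; -1 0 7 0 0 0.1 0; -1 0 5 0 0 0 0; 0 0 2 0 0 0 0; 0 0 1 0 0 0 0; 0 0 0 0 0 0 0; 0 0 0 0 0 0 0"

```text
time: 54.18
tool_pos: [0.4605, -0.1717, 0.0312]
ee_rot: [-3.141, -0.001, 1.732]
wrist_force: [-0.1, 0.2, -1.3]
width: 0.0172
```

Call:
arm_command --commands "0 0 0.7 0 0 0 0; 0 0 0 0 0 0 0"

```text
time: 54.42
tool_pos: [0.4607, -0.1718, 0.0308]
ee_rot: [3.141, -0.001, 1.732]
wrist_force: [0.3, -0.0, -0.8]
width: 0.0178
```

Call:
arm_command --commands "0 0 0.8 0 0 0 0; 0 0 0.7 0 0 0 0; 0 0 0 0 0 0 0"

```text
time: 54.8
tool_pos: [0.461, -0.172, 0.0302]
ee_rot: [3.141, -0.0, 1.732]
wrist_force: [-0.6, 0.3, -0.7]
width: 0.0174
```

Call:
arm_command --commands "0 0 0.8 0 0 0 0; 0 0 0.5 0 0 0 0; 0 0 0 0 0 0 0"

```text
time: 55.18
tool_pos: [0.4612, -0.1723, 0.0302]
ee_rot: [3.14, 0.0, 1.732]
wrist_force: [-0.1, 1.0, 1.2]
width: 0.0171
```

Contact (upward force). Release slowly, lift and move clear.

Call:
arm_command --commands "0 0 0 0 0 0 0.22; 0 0 0 0 0 0 0.3; 0 0 0 0 0 0 0.5; 0 0 0 0 0 0 0.8; 0 0 0 0 0 0 1; 0 0 0 0 0 0 1; 0 0 -20 0 0 0 1; 0 0 -40 0 0 0 1; 0 0 -45 0 0 0 1; 0 0 -40 0 0 0 1; 0 0 -20 0 0 0 1; 0 0 0 0 0 0 1"

```text
time: 56.68
tool_pos: [0.4604, -0.1718, 0.1978]
ee_rot: [-3.141, -0.001, 1.732]
wrist_force: [0.1, -0.1, -0.1]
width: 0.094
```

Call:
arm_command --commands "0 -20 -10 0 0 0 1; 0 -35 0 0 0 0 1; 0 -35 0 0 0 0 1; 0 -20 0 0 0 0 1; 0 0 0 0 0 0 1; 0 0 0 0 0 0 1"

```text
time: 57.42
tool_pos: [0.3471, -0.1881, 0.2001]
ee_rot: [-3.133, -0.009, 1.733]
wrist_force: [0.1, 0.6, 0.5]
width: 0.0939
```

```bash
python3 - <<'E'
from h import *
o=robot.get_obs();print(o["time"],o["tool_pos"])
p=snapshot("top");s=snapshot("side")
a=cv2.resize(p["img"][150:290,150:490],(800,329));b=cv2.resize(s["img"][110:350,200:500],(338,270))
c=cv2.resize(s["img"][220:320,280:380],(270,270));b=np.hstack([b,c,np.zeros((270,192,3),np.uint8)])
cv2.imwrite("pics/f.png",np.vstack([a,b]))
for n in "beaker wash_bottle big_bottle spindle tall_bottle".split():
  for q in(p,s):
    print(n,[(round(d["conf"],2),atz(q,px(d["centre"]),0)[:2].round(3).tolist()) for d in models.tip_of(n,q)[:1]])
E
```

```text
57.425 [ 0.34712018 -0.18810802  0.20005076]
beaker [(0.72, [0.502, 0.002])]
beaker [(0.84, [0.498, 0.015])]
wash_bottle [(0.6, [0.575, -0.431])]
wash_bottle [(0.78, [0.579, -0.425])]
big_bottle [(0.64, [0.573, 0.436])]
big_bottle [(0.85, [0.573, 0.436])]
spindle []
spindle [(0.55, [0.463, -0.168])]
tall_bottle [(0.66, [0.474, -0.251])]
tall_bottle [(0.88, [0.474, -0.254])]
```

View pics/f.png

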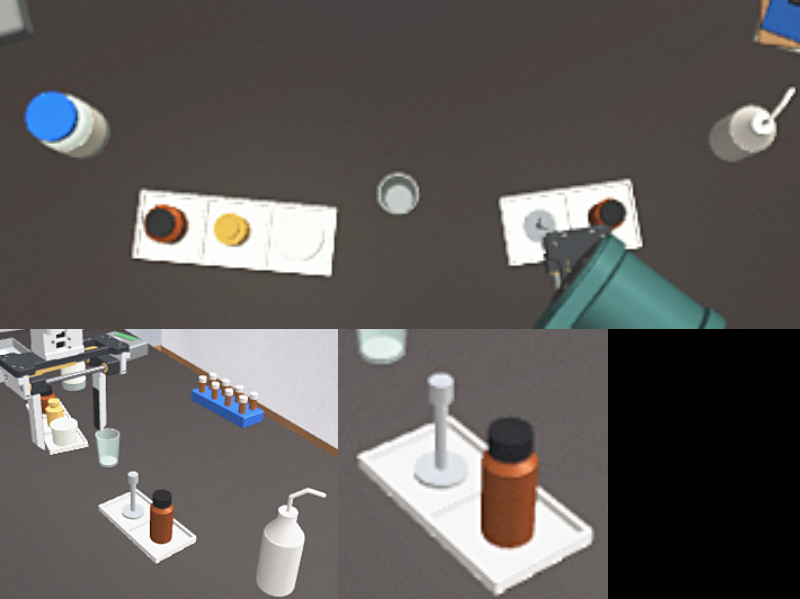

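```bash
python3 -c "
from bench import robot
print(robot.close_job(), robot.get_obs()['time'])"
```

```text
the job is handed in; nothing more can be done
the job is handed in; nothing more can be done
```

Both kits are made up and the job is handed in, at about 57.5 s of the 120 s allowed.

- **Long tray:** the brass weight stands in the middle compartment. The white jar is on the −y side of it and the short amber bottle on the +y side.
- **Short tray:** the tall amber bottle is in the −y compartment and the disc spindle in the +y compartment.
- **Order and setting down:** I placed them as weight, jar, short bottle, tall bottle, spindle. I lowered each piece until it rested on the floor, then let go.

**Last checks:** the final pictures show all five pieces upright, each inside its compartment, with the gripper clear of everything. The beaker, the wash bottle and the big bottle look unmoved.

**What disagreed or went differently:**
- The network's position for the beaker differed by 1–2 cm between views and shots. Its pixel position in the top picture was the same before and after.
- The network did not find the spindle in the last top picture. It was plain in the picture and was found in the side view.
- The first grip on the short bottle caught the shoulder of its body instead of the cap. I let go before lifting and gripped it lower.
- The spindle was held by its coupling, not by the shaft as planned.
- For the weight, I judged contact by the height no longer changing, because the force reading gave no clear sign.

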